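# Set the wax warmer to two bars and start it

## Task

Get the wax warmer going at medium heat: push the upright tab of its heat selector round, without forcing it, until the selector clicks in at the two-bar mark, and only then press the start key on the same panel fully down and let it come back up. It is all done with the fingertips; nothing is picked up, and the candles, jug and other loose things stay as they are.

Things in the scene. Friction and masses are not known exactly. Their poses are not given: they have to be found in the camera images.
- warmer: bench wax warmer, fixed: a low steel box 240 mm deep (its x), 470 mm wide (its y, from -105 to +365 mm) and 70 mm high. Origin at bench level under the selector's axis; its z up, its x away from the operator (robot) side, its y to the left. Right part: flat aluminium control panel, top 70 mm up. Left part (y 117 to 353 mm): dark heated plate, top 76 mm up
- heat_selector (a joint): heat selector's angle: 0 = off (open-ring mark), 0.698 = one bar, 1.396 = two bars, 2.094 = three bars; grows clockwise seen from above, stops just beyond off and three bars. A sprung click holds it at each mark and half-way between two marks tips over to the next one, drawing it in by itself. Each step takes about 4 N at the tab
- selector_hub (a point): centre of the top of the selector's hub, on its upright turning axis (that of the warmer's origin). The selector is a black lever: round hub 52 mm across, top 26 mm above the panel; one arm 10 mm wide, its top 20 mm above the panel, runs from the hub out to the tab
- tab (a point): the selector's upright tab at the end of its lever, turning with it: 18 mm along the lever (48 to 66 mm from the selector's axis), 10 mm across, from 6 to 40 mm above the panel, with a white line on top. This point is the tab's centre, 57 mm from the axis and 23 mm above the panel
- mark_two_bars (a point): the two-bar mark: middle of two parallel dark strokes, each 18 by 3.5 mm, printed on the panel (70 mm above the bench), 86 mm from the selector's axis. Clockwise from above the marks are: open ring (off), one stroke, two, three, 40 degrees apart; the tab stands inside the mark it selects
- start_key_top (a point): centre of the top of the start key: a round grey spring push key 28 mm across in a dark ring, in the near right corner of the control panel. It is pressed straight down
- start_key (a joint): travel of the start key in m: 0 = up, 0.006 = fully down (5 N); it springs back
- jug_mid (a point): centre, half-way up, of a loose open steel wax jug with one side handle, 96 mm across, 125 mm high, on the heated plate; only a bystander
- votive_mould_mid (a point): centre, half-way up, of a loose small aluminium cup mould, 56 mm across, 55 mm high, on the heated plate; only a bystander
- tealight_mid (a point): centre, half-way up, of a loose tealight in its aluminium cup, 38 mm across, 16 mm high, on the near left of the warmer's control panel; only a bystander
- short_candle_mid (a point): centre, half-way up, of a loose candle 58 mm across, 95 mm high, on the bench close to the right side of the warmer; only a bystander
- tall_candle_a_mid (a point): centre, half-way up, of a loose pillar candle 64 mm across, 235 mm high, on the bench to the right; only a bystander
- tall_candle_b_mid (a point): centre, half-way up, of a loose pillar candle 64 mm across, 235 mm high, on the bench to the left; only a bystander
- carving_knife_mid (a point): middle of a loose carving knife with a wooden handle, 180 mm long, 18 mm high, lying on the bench on the robot's side of the warmer; only a bystander
- wick_spool_mid (a point): centre, half-way up, of a loose wick spool, 60 mm across, 60 mm high, on the bench to the right; only a bystander

How it is judged (in metres and radians):
On the way, in this order (a step that is already met when the one before it is completed fails the run):
1. the heat selector rests at the two-bar mark (value of joint heat_selector between 1.276 and 1.516 rad and velocity of joint heat_selector between -0.15 and 0.15 rad/s), for 0.3 s.
2. the start key is pressed fully down with the selector at the two-bar mark (value of joint heat_selector between 1.276 and 1.516 rad and value of joint start_key above 0.0045 m), for 0.05 s.
At the end, for the whole second after the job is handed in: The heat selector is at rest within 0.12 rad (7 degrees) of the two-bar mark, the start key has been pressed down (at least 4.5 of its 6 mm) after that and is up again (within 1.5 mm), and no loose thing is more than 15 mm from where it stood (value of joint heat_selector between 1.276 and 1.516 rad and velocity of joint heat_selector between -0.1 and 0.1 rad/s and value of joint start_key below 0.0015 m and distance of each of jug_mid, votive_mould_mid, tealight_mid, short_candle_mid, tall_candle_a_mid, tall_candle_b_mid, carving_knife_mid, wick_spool_mid from where it was at the start of the episode below 0.015 m); the robot touches nothing.
It fails at once if the start key is pressed while the selector is not at the two-bar mark (value of joint start_key above 0.003 m and not (value of joint heat_selector between 1.236 and 1.556 rad)).
It fails at once if the selector is forced (more than 30 N) (contact force between heat_selector and the fingers above 30 N).
It fails at once if a loose thing is picked up, carried, pushed away or knocked over (moved more than 15 mm) (distance of any of jug_mid, votive_mould_mid, tealight_mid, short_candle_mid, tall_candle_a_mid, tall_candle_b_mid, carving_knife_mid, wick_spool_mid from where it was at the start of the episode above 0.015 m).
It also fails if it takes over 54 s, if anything falls off the work surface, if the arm or the gripper's body presses on something with over 40 N, if the wrist force passes 120 N, or if a joint passes its speed limit or range.

## Robot

A 6-joint arm with a two-finger parallel gripper is mounted at the origin on the work surface. World frame = base frame: x ahead of the robot, y to its left, z up, the work surface at z = 0. Lengths are in m, angles in degrees, forces in N, time in s.
With the tool pointing down it reaches from about 0.425 to 0.95 m from the base axis. Payload 14.7 kg.
Tool frame: the origin (TCP) lies between the finger pads; the fingertips stand 25 mm ahead of it and the grasp point (between the pads) lies 6 mm ahead of it (robot.tips_ahead is the distance from the TCP to the fingertips, in m); z points along the fingers, x is the direction in which the jaws open and shut, and the axes are right-handed (so a half turn about z gives the same grasp; the last joint's range is limited). The gripper opens to 85 mm and grips with 20 to 120 N. Pads are 22 mm wide; open, the fingers measure 114 mm over their backs; the gripper's body (76 mm by 85 mm) begins 54 mm behind the grasp point. The pads swing forward as they close: fully open they stand 13 mm farther back than shut.
Start: joints at [67.002, 27.513, 91.461, -0, 61.026, -2.67], TCP at [0.226, 0.61, 0.256] pointing down, gripper open.
Joint ranges: [-157.49, 157.49], [-46.99, 117.5], [13.45, 153.17], [-89.5, 269.5], [5.16, 153.95], [-167.48, 167.48]. Speed limits (degrees/s): [108.29, 108.29, 136.94, 172.46, 172.46, 172.46].

## Interface

Orientations are given as a 3x3 rotation matrix whose columns are the frame's x, y, z axes.
In Python, from station import robot gives the robot as it stands. The module is installed in compiled form; this text tells all that it offers.
- The arm moves only by the tool move_arm, never from a script. Its argument "moves" is a list of rows, each a list of 3 entries, a list of its own where there are three numbers: the gripper command: -1 is fully open, 1 is shut, values between are in proportion, then the shift along the tool's x, y, z in m, then the turn about the tool's z in degrees. In form: [[hand, [tx, ty, tz], yaw], ...]. A call has 1 to 12 rows; each row is the pose to reach, as a shift and turn from the pose commanded when the call began, along the tool's axes at that moment; what a row does not reach only later rows make up. A row lasts 1/10 s, in which the tool goes at most 50 mm and 8.59 degrees, less where a joint would pass 70% of its speed; a pose out of reach is approached as far as the arm can. A call with a gripper value outside its range is refused whole. The fingers move at their own pace and stop on an object; the grip force is fixed at half the most. Time passes only in rows, so rows that repeat a pose let the fingers close. It gives the time, the measured TCP pose, the force and the opening at its end, in the units of the state.
- robot.sense(): the state, without advancing time (a new reading comes with each control period).
- robot.capture(name): name is "side" or "top"; returns (picture, depth): 480x640x3 uint8, red, green, blue; 480x640 float32, m along the optical axis (not along the pixel's ray), 0 where there is no reading.
- robot.get_calibration(name): a dict with "mtx" (3x3 intrinsics, pixels), "pose" (4x4, takes a point from camera to world coordinates). Camera axes: x right, y up, looking along -z (the intrinsics and any distortion apply to the point x, -y, -z); pixel columns grow to the right and rows downward; lengths in m; the calibration is good to about 2 mm. A picture is of the moment at which its call begins. get_calibration takes no time and is no camera call.
- robot.sign_off(): hands the job in, once; it reports no verdict.
Trained networks look in the newest picture that a camera, given by its name, has taken for a name from the list of things; names that differ only in an ending like _2 or _b are one class to them, and where a whole thing is asked for, a point or a joint stands for the part that bears it (a point fixed in the world has none). Each returns a list of dicts, best first, with "score" (0 to 1); they miss things now and then, are a little off and sometimes report something else, mostly with a low value. They report only what shows in the picture. A call takes as long as a camera call.
- robot.trace(camera, thing): "region" (480x640 bool, what is visible of it) and "extent" ([left, top, width, height] in pixels, round what is visible of it).
The state is a dict: "t": time; "qpos": joint angles; "qvel": joint speeds; "tau": joint torques, N m; "eef_pos": TCP position; "tool_rot": TCP orientation; "contact_force": force on the tool from outside, world axes, zero at the start; "wrist_torque": the same for the moment, N m; "width": opening from 0.0 (shut) to 1.0 (fully open).
Only numpy, scipy, OpenCV 4.12 (cv2) and the standard library are available. Lean on these libraries where they do the work, as an engineer would, in place of code of your own. Each camera call takes 0.05 s, during which the arm holds its last target.

## Working session

There is one attempt and no reset: what is moved stays moved. The work goes in short steps, Python scripts to look and compute and a tool call to move; the robot and the scene stay as the last step left them, time stands still between calls to the robot, and variables do not carry over. Pictures are saved under pics/ and viewed, and the job is handed in when it is done.

Besides the shell and the picture viewer there is one more tool, called after "Request:" by a JSON object that holds its "name" and its "arguments". move_arm: Moves the arm, as the interface text tells. Its arguments: {"type":"object","properties":{"moves":{"type":"array","items":{"type":"array"}}},"required":["moves"]}

```bash
mkdir -p pics; python3 - <<'E'
from station import robot
import cv2,numpy as np
s=robot.sense();print({k:np.round(v,4).tolist() for k,v in s.items()}, robot.tips_ahead)
for n in("top","side"):
    p,d=robot.capture(n);cv2.imwrite(f"pics/{n}0.png",p[...,::-1]);np.savez(f"{n}0.npz",p=p,d=d)
    c=robot.get_calibration(n);print(n,c)
E
```

```text
{'t': 0.0, 'qpos': [67.0022, 27.551, 91.4945, 0.0012, 61.0247, -2.6703], 'qvel': [0.0268, 0.0384, -0.0047, -0.0273, -0.0425, -0.0217], 'tau': [-0.0053, -95.064, -43.0169, -0.0006, 0.0121, -0.0], 'eef_pos': [0.2256, 0.6092, 0.2557], 'tool_rot': [[0.3474, 0.9377, -0.0005], [0.9377, -0.3474, -0.0011], [-0.0012, -0.0001, -1.0]], 'contact_force': [-0.2945, -0.0437, 0.5882], 'wrist_torque': [-0.0006, 0.0098, -0.0108], 'width': 1.0001} 0.025
top {'mtx': array([[489.49703002,   0.        , 310.52302466],
       [  0.        , 489.49703002, 239.32733465],
       [  0.        ,   0.        ,   1.        ]]), 'pose': array([[-2.64040043e-04,  9.84303979e-01, -1.76481180e-01,
         3.31036480e-01],
       [-9.99991999e-01,  4.44539348e-04,  3.97549348e-03,
         4.72700155e-02],
       [ 3.99154688e-03,  1.76480818e-01,  9.84295986e-01,
         1.40267079e+00],
       [ 0.00000000e+00,  0.00000000e+00,  0.00000000e+00,
         1.00000000e+00]])}
side {'mtx': array([[582.38921106,   0.        , 324.1586318 ],
       [  0.        , 582.38921106, 231.48822942],
       [  0.        ,   0.        ,   1.        ]]), 'pose': array([[ 9.03088564e-01,  2.95865594e-01, -3.11278967e-01,
         1.63056757e-01],
       [-4.29454159e-01,  6.22865002e-01, -6.53917667e-01,
        -8.05447755e-01],
       [ 4.13036046e-04,  7.24225614e-01,  6.89562970e-01,
         9.79573416e-01],
       [ 0.00000000e+00,  0.00000000e+00,  0.00000000e+00,
         1.00000000e+00]])}
```

View pics/top0.png

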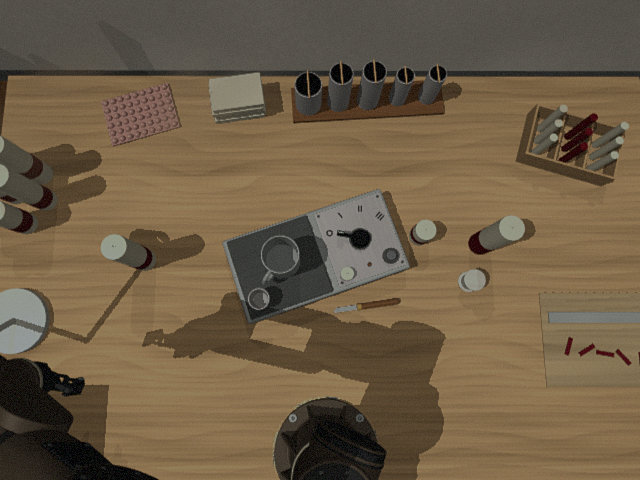

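View pics/side0.png

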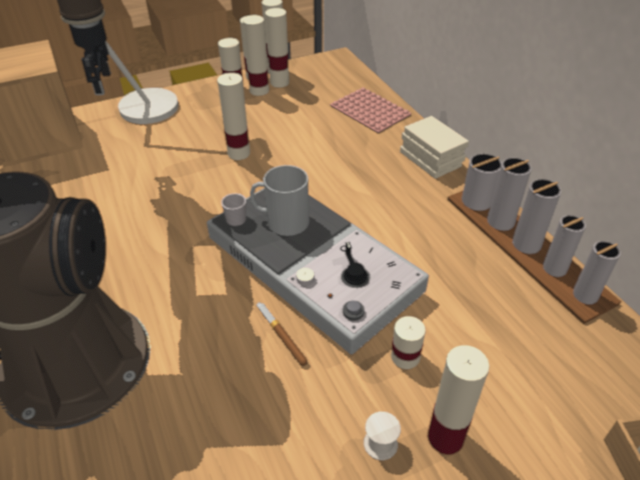

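The top view shows the selector hub at about (360,238). Its tab points left to about (342,234), at the open ring (330,233), so it is off. The two-bar mark is at about (360,209), the start key at (391,256) and the tealight at (347,274). Next I'll measure these.

```bash
cat > h.py <<'E'
from station import robot
import cv2,numpy as np
def pt(n,u,v,z):  # ray ∩ plane z
    c=robot.get_calibration(n);K=c["mtx"];T=c["pose"]
    r=T[:3,:3]@np.array([(u-K[0,2])/K[0,0],-(v-K[1,2])/K[1,1],-1]);o=T[:3,3]
    return o+r*(z-o[2])/r[2]
def cloud(n,d):
    c=robot.get_calibration(n);K=c["mtx"];T=c["pose"]
    v,u=np.mgrid[:480,:640]
    P=np.stack([(u-K[0,2])/K[0,0]*d,-(v-K[1,2])/K[1,1]*d,-d],-1)
    return P@T[:3,:3].T+T[:3,3]
def proj(n,p):
    c=robot.get_calibration(n);K=c["mtx"];T=c["pose"]
    q=T[:3,:3].T@(np.asarray(p)-T[:3,3]);return np.array([K[0,0]*q[0]/-q[2]+K[0,2],K[1,1]*-q[1]/-q[2]+K[1,2]])
E
python3 - <<'E'
from h import *
for n in("top","side"):
    z=np.load(f"{n}0.npz");C=cloud(n,z["d"])
    p=z["p"]
    cr=p[180:300,290:450] if n=="top" else p[200:360,260:450]
    cv2.imwrite(f"pics/{n}crop.png",cv2.resize(cr,None,fx=4,fy=4,interpolation=cv2.INTER_CUBIC)[...,::-1])
    for t in["warmer","heat_selector","tab","start_key_top","mark_two_bars","tealight_mid","jug_mid","short_candle_mid"]:
        try:
            for r in robot.trace(n,t)[:2]:
                m=r["region"];ys,xs=np.nonzero(m);Q=C[m&(z["d"]>0)]
                print(n,t,round(r["score"],2),np.round(r["extent"]),"cen",xs.mean().round(1),ys.mean().round(1),"med",np.median(Q,0).round(3),"ztop",np.percentile(Q[:,2],95).round(3))
        except Exception as e: print(n,t,e)
E
```

```text
top warmer 0.81 [221. 188. 188. 138.] cen 319.7 253.9 med [0.531 0.007 0.072] ztop 0.081
top heat_selector 0.85 [337. 230.  30.  16.] cen 356.5 237.7 med [ 0.573 -0.087  0.092] ztop 0.107
top tab 0.79 [340. 228.  30.  21.] cen 357.1 237.5 med [ 0.573 -0.088  0.092] ztop 0.105
top mark_two_bars 0.95 [224. 188. 184. 133.] cen 319.7 254.0 med [0.531 0.007 0.072] ztop 0.08
top mark_two_bars 0.71 [101. 232.  57.  39.] cen 127.7 252.4 med [0.516 0.501 0.198] ztop 0.236
top tealight_mid 0.64 [339. 270.  14.   8.] cen 346.8 273.7 med [ 0.472 -0.057  0.086] ztop 0.091
top tealight_mid 0.51 [249. 287.  20.  21.] cen 258.5 298.6 med [0.405 0.181 0.082] ztop 0.13
top jug_mid 0.87 [262. 234.  39.  52.] cen 280.0 257.1 med [0.517 0.124 0.084] ztop 0.2
top short_candle_mid 0.66 [410. 223.  27.  24.] cen 422.5 232.2 med [ 0.588 -0.265  0.092] ztop 0.098
top short_candle_mid 0.27 [383. 248.  16.  13.] cen 390.6 254.9 med [ 0.523 -0.175  0.09 ] ztop 0.095
side warmer 0.94 [205. 187. 220. 169.] cen 325.7 270.0 med [ 0.524 -0.053  0.07 ] ztop 0.079
side heat_selector 0.86 [343. 244.  29.  43.] cen 353.8 269.0 med [ 0.574 -0.098  0.091] ztop 0.107
side heat_selector 0.36 [257. 302.  52.  62.] cen 283.9 335.7 med [ 0.394 -0.133  0.014] ztop 0.019
side tab 0.87 [343. 239.  27.  46.] cen 354.3 269.0 med [ 0.576 -0.097  0.091] ztop 0.107
side mark_two_bars 0.89 [206. 189. 222. 165.] cen 325.4 270.3 med [ 0.523 -0.053  0.07 ] ztop 0.079
side tealight_mid 0.66 [298. 269.  22.  17.] cen 305.2 276.5 med [ 0.474 -0.061  0.085] ztop 0.089
side jug_mid 0.64 [252. 168.  56.  65.] cen 285.1 199.6 med [0.503 0.091 0.156] ztop 0.197
side short_candle_mid 0.59 [392. 317.  35.  53.] cen 407.9 342.2 med [ 0.585 -0.286  0.079] ztop 0.096
```

View pics/topcrop.png

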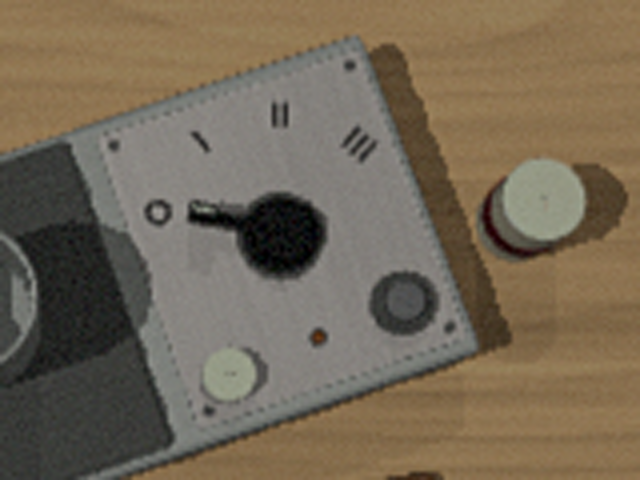

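View pics/sidecrop.png

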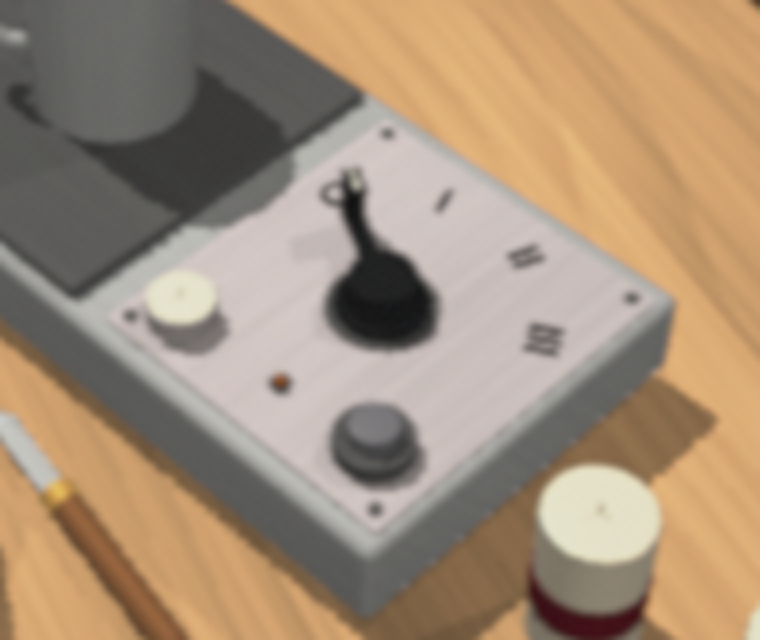

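```bash
python3 - <<'E'
from h import *
from scipy.optimize import least_squares
f=lambda x,y,o:(o[0]+(x+.5)/4-.5,o[1]+(y+.5)/4-.5)
top=[f(*a,(290,180)) for a in[(158,212),(201,141),(280,115),(360,143)]]
side=[f(*a,(260,200)) for a in[(333,193),(445,200),(526,256),(545,340)]]
for nm,pts in(("top",[("top",top)]),("side",[("side",side)]),("both",[("top",top),("side",side)])):
    M=[np.array([pt(n,*p,.07)[:2] for p in ps]) for n,ps in pts]
    def m(x): 
        a=x[2]-np.radians(40)*np.arange(4); return x[:2]+.086*np.c_[np.cos(a),np.sin(a)]
    r=least_squares(lambda x:np.concatenate([(m(x)-q).ravel() for q in M]),[.57,-.1,1.5])
    print(nm,r.x.round(4),np.degrees(r.x[2]),(r.fun*1000).round(1))
print("hub",pt("top",*f(282,232,(290,180)),.096), pt("side",*f(384,283,(260,200)),.096))
print("tabtop",pt("top",*f(208,210,(290,180)),.11), pt("side",*f(351,180,(260,200)),.11))
for z in(.075,.08,.085,.09,.095):print("key",z,pt("top",*f(404,299,(290,180)),z)[:2],pt("side",*f(375,424,(260,200)),z)[:2])
for n in("top","side"):
    z=np.load(f"{n}0.npz");C=cloud(n,z["d"])
    for nm,(a,b) in dict(key=(404,299) if n=="top" else(375,424),panel=(300,300) if n=="top" else(440,270),tea=(229,373) if n=="top" else(180,298)).items():
        u,v=f(a,b,(290,180) if n=="top" else(260,200));u=int(round(u));v=int(round(v))
        print(n,nm,np.median(C[v-1:v+2,u-1:u+2].reshape(-1,3),0).round(4))
E
```

```text
top [ 0.5726 -0.0944  1.3813] 79.14059973416391 [-0.1 -0.2 -0.1 -0.   0.5 -0.1 -0.4  0.4]
side [ 0.5739 -0.0934  1.3853] 79.37188268053283 [ 1.4 -1.1 -1.   0.1 -0.4  0.1  0.   0.9]
both [ 0.5733 -0.0939  1.3833] 79.2570181284031 [ 0.4  0.3  0.5  0.6  1.2  0.5  0.4  1.   0.9 -1.7 -1.6 -0.5 -1.1 -0.5
 -0.7  0.3]
hub [ 0.57007448 -0.09266994  0.096     ] [ 0.57055941 -0.10001806  0.096     ]
tabtop [ 0.58253473 -0.04164416  0.11      ] [ 0.58264759 -0.03828733  0.11      ]
key 0.075 [ 0.52725972 -0.17774631] [ 0.53209149 -0.16545382]
key 0.08 [ 0.52652074 -0.1768989 ] [ 0.53005166 -0.16899136]
key 0.085 [ 0.52578177 -0.17605149] [ 0.52801183 -0.17252891]
key 0.09 [ 0.52504279 -0.17520408] [ 0.525972   -0.17606645]
key 0.095 [ 0.52430382 -0.17435667] [ 0.52393218 -0.179604  ]
top key [ 0.526  -0.1761  0.0901]
top panel [ 0.5257 -0.1079  0.0683]
top tea [ 0.4745 -0.0567  0.086 ]
side key [ 0.5236 -0.1783  0.0924]
side panel [ 0.6145 -0.0841  0.0713]
side tea [ 0.4753 -0.0568  0.0864]
```

Request:
{"name": "move_arm", "arguments": {"moves": [[1, [0, 0, -0.05], 0], [1, [-0.06, 0.066, -0.05], 0], [1, [-0.09, 0.1, -0.05], 0], [1, [-0.13, 0.14, -0.05], 0], [1, [-0.16, 0.175, -0.05], 0], [1, [-0.19, 0.21, -0.05], 0], [1, [-0.225, 0.245, -0.05], 0], [1, [-0.26, 0.28, -0.05], 0], [1, [-0.29, 0.315, -0.05], 0], [1, [-0.325, 0.35, -0.05], 0], [1, [-0.355, 0.385, -0.05], 0], [1, [-0.385, 0.42, -0.05], 0]]}}

```text
t: 2.1
eef_pos: [0.4769, 0.118, 0.3066]
tool_rot: [[0.347, 0.938, 0.001], [0.938, -0.347, 0.0], [0.0, 0.001, -1.0]]
contact_force: [1.5, 0.9, -0.4]
width: -0.0
```

Request:
{"name": "move_arm", "arguments": {"moves": [[1, [-0.03, 0.035, 0], -3], [1, [-0.06, 0.07, 0], -6], [1, [-0.09, 0.1, 0], -9], [1, [-0.1025, 0.111, 0], -9.6], [1, [-0.1025, 0.111, 0.05], -9.6], [1, [-0.1025, 0.111, 0.09], -9.6], [1, [-0.1025, 0.111, 0.12], -9.6], [1, [-0.1025, 0.111, 0.12], -9.6], [1, [-0.1025, 0.111, 0.12], -9.6]]}}

```text
t: 3.0
eef_pos: [0.545, -0.0146, 0.1868]
tool_rot: [[0.186, 0.983, -0.001], [0.983, -0.186, 0.0], [-0.0, -0.001, -1.0]]
contact_force: [0.1, 0.0, 0.1]
width: -0.0
```

```bash
python3 - <<'E'
from h import *
s=robot.sense();print(s["eef_pos"],s["tool_rot"].round(3) if hasattr(s["tool_rot"],"round") else s["tool_rot"],s["contact_force"],s["qpos"])
for n in("top","side"):
    p,d=robot.capture(n);np.savez(f"{n}1.npz",p=p,d=d)
    cr=p[160:310,270:470] if n=="top" else p[150:350,250:450]
    cv2.imwrite(f"pics/{n}1.png",cv2.resize(cr,None,fx=3,fy=3,interpolation=cv2.INTER_CUBIC)[...,::-1])
    e=np.array(s["eef_pos"]);print(n,"tip px",proj(n,e-[0,0,.025]))
E
```

```text
[ 0.54499937 -0.01464083  0.18682728] [[ 0.186  0.983 -0.001]
 [ 0.983 -0.186  0.   ]
 [-0.    -0.001 -1.   ]] [0.12400408 0.01405998 0.09370695] [-4.72481084e+00  2.40668768e+01  1.09293370e+02  1.27767915e-04
  4.66689075e+01 -8.39976660e+01]
top tip px [332.6396321  242.59543589]
side tip px [326.57328199 225.01495255]
```

View pics/side1.png

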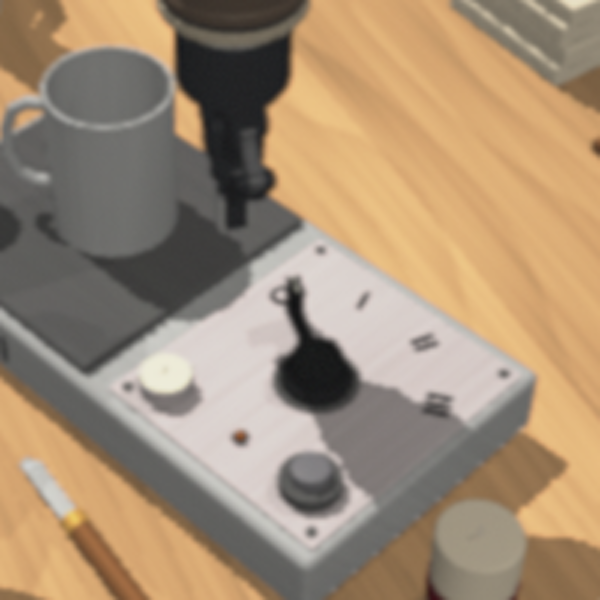

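View pics/top1.png

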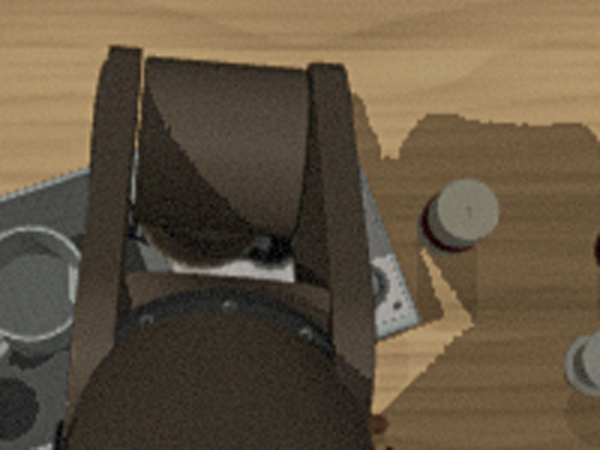

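Request:
{"name": "move_arm", "arguments": {"moves": [[1, [-0.0158, 0.008, 0], 0], [1, [-0.0158, 0.008, 0.03], 0], [1, [-0.0158, 0.008, 0.06], 0], [1, [-0.0158, 0.008, 0.075], 0], [1, [-0.0158, 0.008, 0.075], 0]]}}

```text
t: 3.6
eef_pos: [0.5497, -0.0316, 0.1111]
tool_rot: [[0.186, 0.983, -0.001], [0.983, -0.186, 0.0], [-0.0, -0.001, -1.0]]
contact_force: [-0.3, 0.2, -0.1]
width: 0.0
```

```bash
cat > look.py <<'E'
import sys
from h import *
k=sys.argv[1]
s=robot.sense();print(s["t"],s["eef_pos"],np.degrees(np.arctan2(s["tool_rot"][1][0],s["tool_rot"][0][0])),np.round(s["contact_force"],2))
for n in("top","side"):
    p,d=robot.capture(n)
    cr=p[160:310,270:470] if n=="top" else p[150:350,250:450]
    cv2.imwrite(f"pics/{n}{k}.png",cv2.resize(cr,None,fx=3,fy=3,interpolation=cv2.INTER_CUBIC)[...,::-1])
E
python3 look.py 2
```

```text
3.6 [ 0.54968286 -0.03162061  0.11114141] 79.27337945158865 [-0.31  0.24 -0.08]
```

View pics/side2.png

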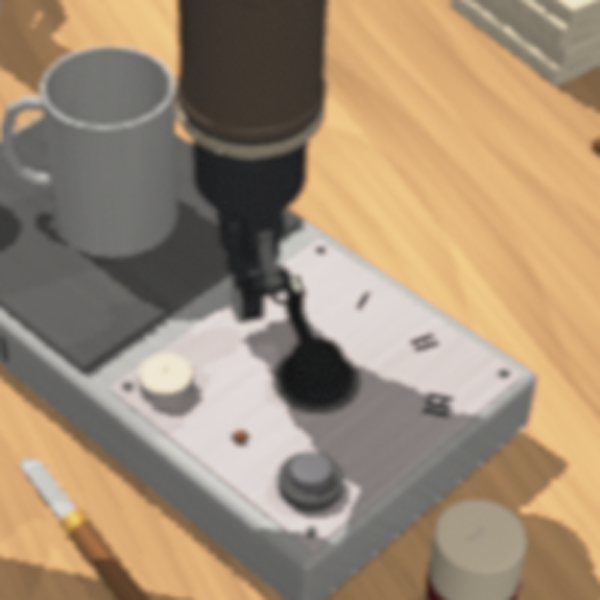

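Request:
{"name": "move_arm", "arguments": {"moves": [[1, [0, 0.005, 0], 0], [1, [0, 0.01, 0], 0], [1, [0, 0.013, 0], 0], [1, [0, 0.015, 0], 0], [1, [0, 0.017, 0], 0], [1, [0, 0.0185, 0], 0], [1, [0, 0.0185, 0], 0]]}}

```text
t: 4.4
eef_pos: [0.5681, -0.0352, 0.1112]
tool_rot: [[0.186, 0.983, -0.0], [0.983, -0.186, 0.0], [-0.0, -0.0, -1.0]]
contact_force: [0.5, -0.5, 0.7]
width: 0.001
```

Request:
{"name": "move_arm", "arguments": {"moves": [[1, [0.0006, 0.0025, 0], 2.5], [1, [0.0012, 0.005, 0], 5], [1, [0.0016, 0.0076, 0], 7.5], [1, [0.0019, 0.0101, 0], 10]]}}

```text
t: 4.8
eef_pos: [0.5774, -0.0349, 0.1111]
tool_rot: [[0.356, 0.935, -0.002], [0.935, -0.356, 0.0], [-0.0, -0.002, -1.0]]
contact_force: [-3.1, 1.8, 2.0]
width: 0.005
```

Request:
{"name": "move_arm", "arguments": {"moves": [[1, [0.0006, 0.0025, 0], 2.5], [1, [0.0012, 0.005, 0], 5], [1, [0.0016, 0.0076, 0], 7.5], [1, [0.0019, 0.0101, 0], 10]]}}

```text
t: 5.2
eef_pos: [0.5879, -0.0367, 0.1112]
tool_rot: [[0.512, 0.859, -0.001], [0.859, -0.512, 0.0], [-0.0, -0.001, -1.0]]
contact_force: [-0.7, 1.0, 0.6]
width: -0.005
```

```bash
python3 look.py 3
```

```text
5.2 [ 0.58790083 -0.03668702  0.11115326] 59.17466874436419 [-0.7   0.96  0.55]
```

View pics/side3.png

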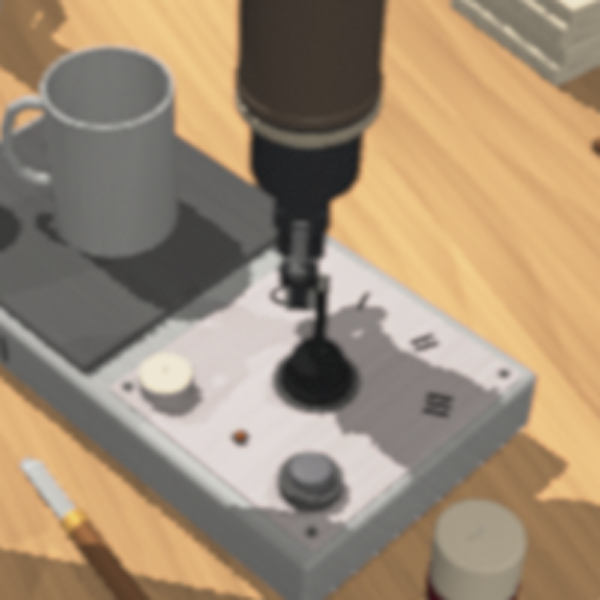

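Request:
{"name": "move_arm", "arguments": {"moves": [[1, [0.0006, 0.0025, 0], 2.5], [1, [0.0012, 0.005, 0], 5], [1, [0.0016, 0.0076, 0], 7.5], [1, [0.0019, 0.0101, 0], 10], [1, [0.0021, 0.0127, 0], 12.5], [1, [0.0022, 0.0153, 0], 15], [1, [0.0022, 0.0179, 0], 17.5], [1, [0.0021, 0.0205, 0], 20]]}}

```text
t: 6.1
eef_pos: [0.6069, -0.0456, 0.1112]
tool_rot: [[0.774, 0.633, -0.0], [0.633, -0.774, -0.0], [-0.0, -0.0, -1.0]]
contact_force: [0.3, -0.2, 0.0]
width: -0.0
```

Request:
{"name": "move_arm", "arguments": {"moves": [[1, [0.0006, 0.0025, 0], 2.5], [1, [0.0012, 0.005, 0], 5], [1, [0.0016, 0.0076, 0], 7.5], [1, [0.0019, 0.0101, 0], 10]]}}

```text
t: 6.5
eef_pos: [0.6145, -0.0518, 0.1112]
tool_rot: [[0.872, 0.489, -0.001], [0.489, -0.872, 0.0], [-0.0, -0.001, -1.0]]
contact_force: [-0.2, 5.0, 1.6]
width: -0.002
```

```bash
python3 look.py 4
```

```text
6.5 [ 0.61453476 -0.0518463   0.11121058] 29.254732789788164 [-0.2   4.95  1.56]
```

View pics/side4.png

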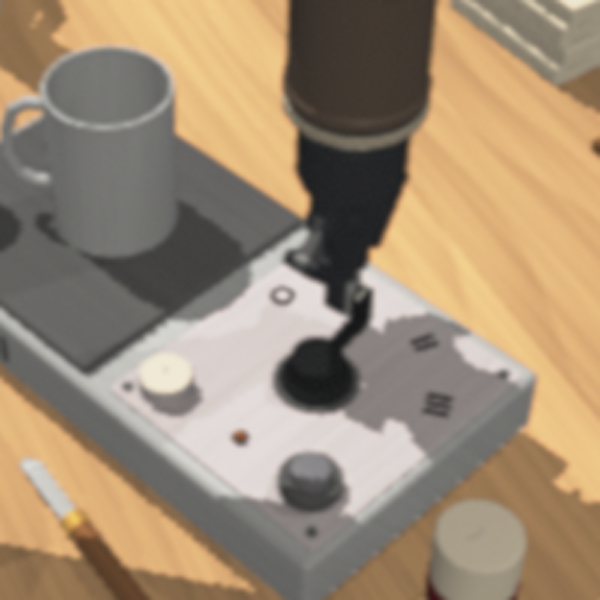

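Request:
{"name": "move_arm", "arguments": {"moves": [[1, [0.0006, 0.0025, 0], 2.5], [1, [0.0012, 0.005, 0], 5], [1, [0.0016, 0.0076, 0], 7.5], [1, [0.0019, 0.0101, 0], 10], [1, [0.0021, 0.0127, 0], 12.5], [1, [0.0022, 0.0153, 0], 15], [1, [0.0022, 0.0153, 0], 15], [1, [0.0022, 0.0153, 0], 15]]}}

```text
t: 7.4
eef_pos: [0.6241, -0.0645, 0.1113]
tool_rot: [[0.969, 0.249, -0.0], [0.249, -0.969, -0.0], [-0.0, 0.0, -1.0]]
contact_force: [0.2, 0.6, -0.5]
width: 0.004
```

```bash
python3 look.py 5
```

```text
7.4 [ 0.62413866 -0.06448741  0.11125925] 14.412590563574389 [ 0.2   0.62 -0.47]
```

View pics/side5.png

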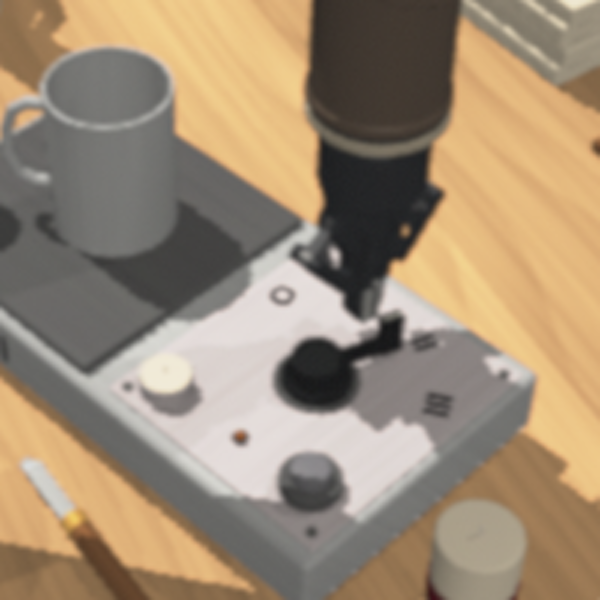

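The tab has clicked in at the two-bar mark (about (390,335) in the side crop) and left the finger. Next I'll back off, lift and go over the start key.

Request:
{"name": "move_arm", "arguments": {"moves": [[1, [0, -0.01, 0], 0], [1, [0, -0.01, -0.04], 0], [1, [0, -0.01, -0.08], 0], [1, [-0.04, 0.02, -0.08], 0], [1, [-0.08, 0.05, -0.08], 0], [1, [-0.115, 0.075, -0.08], 0], [1, [-0.1236, 0.083, -0.08], 0], [1, [-0.1236, 0.083, -0.08], 0], [1, [-0.1236, 0.083, -0.08], 0]]}}

```text
t: 8.4
eef_pos: [0.5255, -0.1749, 0.1914]
tool_rot: [[0.969, 0.246, 0.001], [0.246, -0.969, 0.0], [0.001, 0.0, -1.0]]
contact_force: [0.5, 0.0, 0.1]
width: -0.002
```

```bash
python3 look.py 6
```

```text
8.4 [ 0.52550265 -0.17485198  0.19144098] 14.26634205204442 [0.49 0.03 0.09]
```

View pics/side6.png

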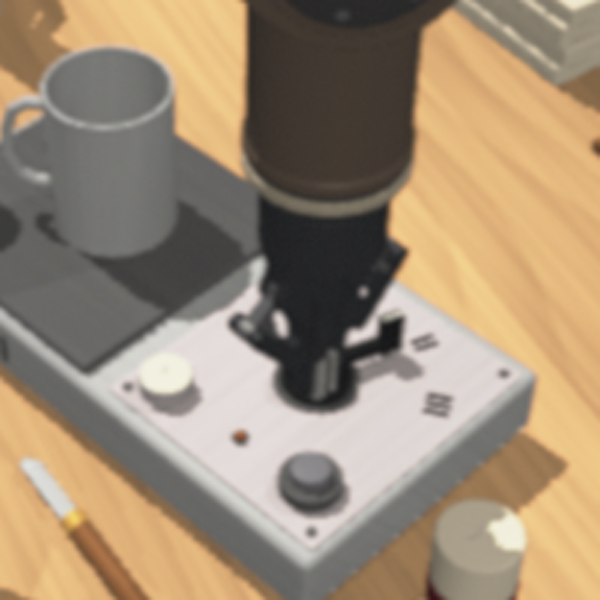

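Request:
{"name": "move_arm", "arguments": {"moves": [[1, [0, 0, 0.04], 0], [1, [0, 0, 0.065], 0], [1, [0, 0, 0.073], 0], [1, [0, 0, 0.076], 0], [1, [0, 0, 0.077], 0], [1, [0, 0, 0.078], 0], [1, [0, 0, 0.078], 0]]}}

```text
t: 9.2
eef_pos: [0.5257, -0.1755, 0.1142]
tool_rot: [[0.969, 0.247, 0.002], [0.247, -0.969, -0.001], [0.001, 0.001, -1.0]]
contact_force: [0.6, 2.4, 2.4]
width: 0.0
```

Request:
{"name": "move_arm", "arguments": {"moves": [[1, [0, 0, 0.001], 0], [1, [0, 0, 0.002], 0], [1, [0, 0, 0.003], 0], [1, [0, 0, 0.003], 0]]}}

```text
t: 9.6
eef_pos: [0.5257, -0.1756, 0.1109]
tool_rot: [[0.969, 0.246, 0.001], [0.246, -0.969, -0.0], [0.001, 0.001, -1.0]]
contact_force: [1.0, 3.4, 12.9]
width: 0.001
```

Request:
{"name": "move_arm", "arguments": {"moves": [[1, [0, 0, 0.001], 0], [1, [0, 0, 0.002], 0], [1, [0, 0, 0.002], 0]]}}

```text
t: 9.9
eef_pos: [0.5258, -0.1756, 0.1104]
tool_rot: [[0.969, 0.246, 0.002], [0.246, -0.969, -0.001], [0.002, 0.001, -1.0]]
contact_force: [-6.3, 6.5, 42.8]
width: -0.002
```

Request:
{"name": "move_arm", "arguments": {"moves": [[1, [0, 0, -0.0015], 0], [1, [0, 0, -0.0015], 0]]}}

```text
t: 10.1
eef_pos: [0.5256, -0.1756, 0.1108]
tool_rot: [[0.969, 0.246, 0.002], [0.246, -0.969, -0.001], [0.002, 0.001, -1.0]]
contact_force: [-0.7, 4.1, 19.2]
width: -0.0
```

```bash
python3 look.py 7; python3 - <<'E'
from h import *
p,d=robot.capture("side")
cv2.imwrite("pics/key7.png",cv2.resize(p[270:340,320:400],None,fx=8,fy=8,interpolation=cv2.INTER_CUBIC)[...,::-1])
E
```

```text
10.1 [ 0.52562889 -0.17559015  0.11076453] 14.267852548711636 [-0.68  4.11 19.23]
```

View pics/key7.png

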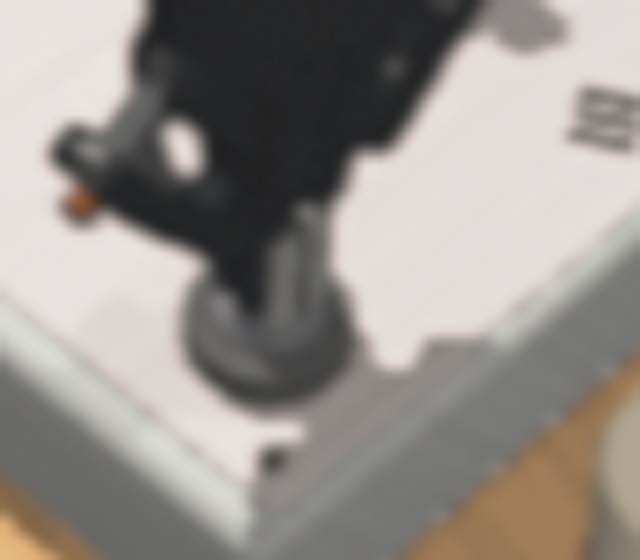

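Request:
{"name": "move_arm", "arguments": {"moves": [[1, [0, 0, -0.005], 0], [1, [0, 0, -0.015], 0], [1, [0, 0, -0.06], 0], [1, [0, 0, -0.1], 0], [1, [0, 0, -0.13], 0], [1, [0, 0, -0.15], 0], [1, [0, 0, -0.15], 0], [1, [0, 0, -0.15], 0]]}}

```text
t: 11.05
eef_pos: [0.5248, -0.1755, 0.2601]
tool_rot: [[0.969, 0.246, 0.0], [0.246, -0.969, -0.0], [0.0, 0.0, -1.0]]
contact_force: [-0.5, 0.7, -0.2]
width: 0.002
```

```bash
python3 look.py 8; python3 - <<'E'
from h import *
for n in["side"]:
    p,d=robot.capture(n);C=cloud(n,d)
    for lab,C in(("now",C),("before",cloud(n,np.load("side0.npz")["d"]))):
        r=np.hypot(C[...,0]-.5255,C[...,1]+.1755)
        for a,b in((0,.006),(.006,.011),(.016,.02),(.02,.024),(.03,.035)):
            m=(r>=a)&(r<b)&(C[...,2]>.06)&(C[...,2]<.11);print(lab,a,b,m.sum(),np.percentile(C[m][:,2],[10,50,90]).round(4))
    z0=np.load("side0.npz")["p"]
    cv2.imwrite("pics/diff8.png",np.hstack([cv2.resize(q[200:360,250:450],None,fx=2,fy=2) for q in(z0,p)])[...,::-1])
E
```

```text
11.05 [ 0.52476914 -0.17545124  0.26009845] 14.269003234419133 [-0.54  0.74 -0.24]
now 0 0.006 21 [0.0893 0.0916 0.0938]
now 0.006 0.011 57 [0.0886 0.0913 0.0933]
now 0.016 0.02 86 [0.0754 0.0815 0.0835]
now 0.02 0.024 147 [0.069  0.0759 0.082 ]
now 0.03 0.035 205 [0.0672 0.0697 0.0715]
before 0 0.006 25 [0.0895 0.0914 0.0935]
before 0.006 0.011 57 [0.0891 0.0914 0.0943]
before 0.016 0.02 69 [0.076  0.0812 0.0831]
before 0.02 0.024 155 [0.0684 0.0756 0.0824]
before 0.03 0.035 205 [0.0675 0.0697 0.0719]
```

View pics/side8.png

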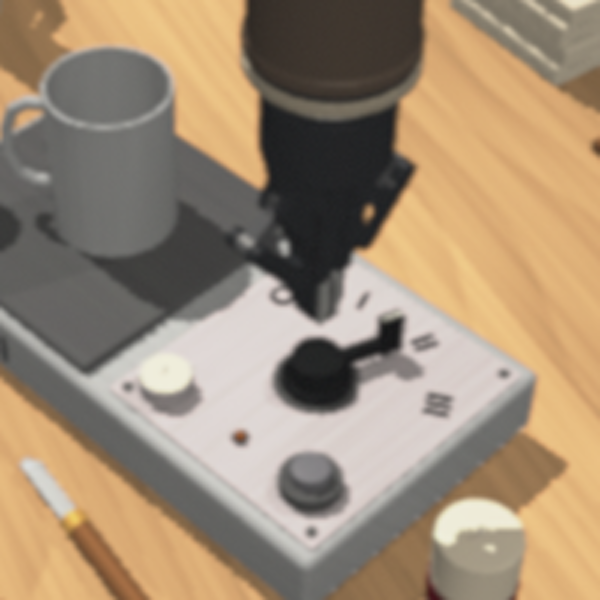

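```bash
python3 -c "
from station import robot
print(robot.sign_off())"
```

```text
the job is handed in; nothing more can be done
None
```

The heat selector is at the two-bar mark, and I then pressed the start key fully down and released it. The job was handed in at about 11 s of the 54 s allowed. No verdict is reported, so these are my own checks.

- **Selector:** I pushed the tab clockwise with the shut fingertips through the one-bar mark. It clicked in at two bars by itself, ahead of the fingers. The highest force I read at the end of each push was about 5 N, against the 30 N limit. The last side picture shows the tab standing inside the two-bar mark.
- **Start key:** I pressed it only after that click. Its top went from about 91.5 mm down to a hard stop at about 85.5 mm, so the full 6 mm. The surrounding ring is at about 82 mm, so the fingers stopped on the key and not on the ring. The depth image afterwards shows the key back up at its original height.
- **High force at the stop:** I pressed a little past the key's stop, and the wrist force briefly read about 43 N before I eased off. That is under the 120 N wrist limit; the 40 N limit covers the arm and gripper body, and this was the fingertips.
- **Loose things:** The jug, tealight, knife and short candle look unmoved in the side pictures. I did not measure any of them again, and the tall candles, wick spool and votive mould were outside those close-ups, but the arm passed well clear of them. The arm ended about 145 mm above the key, touching nothing.

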